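# Bearing check on the key deburring machine

## Robot

A 7-joint arm with a two-finger parallel gripper is mounted at the origin on the work surface. World frame = base frame: x ahead of the robot, y to its left, z up, the work surface at z = 0. Lengths are in m, angles in rad, forces in N, time in s.
With the tool pointing down it reaches from about 0.35 to 0.9 m from the base axis. Payload 8.1 kg.
Tool frame: the origin (TCP) lies at the very end of the fingers, on their centre line; the grasp point (between the pads) lies 19 mm behind it (arm.tcp_to_grasp is the distance from the TCP to the grasp point, in m); z points along the fingers, y is the line along which they close (so a half turn about z gives the same grasp; the last joint's range is limited). The gripper opens to 92 mm and grips with 3 to 60 N. Pads are 19 mm wide; open, the fingers measure 130 mm over their backs; the gripper's body (75 mm by 190 mm) begins 47 mm behind the grasp point.
Start: joints at [1.214, 0.434, 0.025, 1.573, -0.012, 1.134, -0.075], TCP at [0.157, -0.605, 0.227] pointing down, gripper open.
Joint ranges: [-2.62, 2.62], [-0.44, 2.09], [-1.27, 1.32], [0.08, 2.57], [-1.32, 4.46], [0.12, 2], [-2.74, 2.74]. Speed limits (rad/s): [2.22, 2.22, 3.01, 3.01, 3.14, 3.14, 3.14].

## Interface

Orientations are given as a rotation vector (axis times angle).
In Python, from cell import arm, readout, get_image, sign_off gives the robot as it stands (arm), with the cameras as plain functions, the readings (readout) and the job as plain functions.
- The arm moves only by the tool jog_arm, called after "Request:" in YAML: its name, and indented under it one key for each argument. Schema: {"type":"object","properties":{"rows":{"type":"array","items":{"type":"object","properties":{"trans":{"type":"array","items":{"type":"number"},"minItems":3,"maxItems":3},"spin":{"type":"number"},"finger_gap":{"type":"number"}},"additionalProperties":false,"required":["finger_gap"]},"minItems":1,"maxItems":10},"grip_force":{"type":"number"},"only":{"type":"string"},"quiet":{"type":"boolean"},"lines":{"type":"string"}},"required":["rows"],"additionalProperties":false}. rows is a list of rows, 1 to 10 of them, each an object with the fields trans (a list: dx, dy, dz in parts of the range, where 1.0 means 0.75 m), spin (a turn about the tool's z in normalised numbers (1 is pi/2 rad)), finger_gap (the opening from 0.0 (shut) to 1.0 (fully open)); a field left out counts as zero (the opening has to be given); each row shifts and turns the commanded pose from where the row before left it, along the tool's axes as they then stand; what a row does not reach is not made up. A row lasts 1/10 s, in which the tool goes at most 0.05 m and 0.15 rad, less where a joint would pass 70% of its speed; a pose out of reach is approached as far as the arm can. The fingers move at their own pace and stop on an object; grip_force is the grip in N (left out, the last holds). Time passes only in rows, so rows that do not move let the fingers close. The tool returns the time, the measured TCP pose, the force, the opening and the grip force at its end. only (a regular expression) keeps the lines of the reply that match it, lines (a string "A,B") keeps lines A to B, and quiet returns only ok. Shift and turn numbers lie between -1 and 1, and a call with a number outside is refused. Input that does not fit is refused with a message, and nothing moves.
- readout.observe(): the state, without advancing time (a new reading comes with each control period).
- get_image(name): name is "scene" or "top" or "wrist"; returns a dict with "image" (480x640x3 uint8, blue, green, red), "fx", "fy", "cx", "cy" (pixels), "cam_to_world" (4x4, takes a point from camera to world coordinates); the wrist camera has in their place "mount" (4x4, takes a point from camera to tool coordinates, whose origin is the TCP and whose axes are the flange's). Camera axes: x right, y down, z forward; pixel columns grow to the right and rows downward; lengths in m; the calibration is good to about 2 mm. A picture is of the moment at which its call begins: read the wrist's pose just before it. There is no depth.
- sign_off(): hands the job in; it is judged then, once.
The state is a dict: "clock": time; "joints": joint angles; "dq": joint speeds; "joint_efforts": joint torques, N m; "position": TCP position; "ee_rot": TCP orientation; "force": force on the tool from outside, world axes, zero at the start; "ft_torque": the same for the moment, N m; "width": opening from 0.0 (shut) to 1.0 (fully open); "gripper_force": force on a finger pad.
Only numpy, scipy, OpenCV 4.12 (cv2) and the standard library are available. Lean on these libraries where they do the work, as an engineer would, in place of code of your own. Each camera call takes 0.05 s, during which the arm holds its last target. There are 200 camera calls.

## Task

The oil pot has been left on the deburring machine's bearing housing, over the measuring spot: lift it off (it has a handle for that), keep it upright and set it down gently on the round mat, wholly inside the mat's edge, and let go. Then take the yellow vibration pen from its stand and hold it upright with its sprung tip on the white spot in the red ring on the housing, pressed lightly so that the tip is pushed about half way in. Finish while still holding the pen pressed there; leave everything else on the bench where it is.

Things in the scene. Friction and masses are not known exactly. Their poses are not given: they have to be found in the camera images.
- machine: Teal bench deburring machine, fixed, about 160 mm deep, 310 mm wide. Origin: on the bench under the centre of its bearing housing, z up; the housing is a 110 x 110 mm block with a level bright metal top 110 mm above the bench. Dark ribbed motor to its own +y (top at 116 mm), brass brush wheel under a red guard to its -y (top at 131 mm, the machine's highest part).
- spot (a point): Centre of the measuring spot on top of the bearing housing (110 mm above the bench): a white dot 16 mm across in a red ring 32 mm across. At the start the oil pot stands over it.
- oil_pot: Closed red pot, rigid, 0.25 to 0.5 kg, 76 mm across, body 84 mm tall, standing on the housing at the start. Origin: centre of its underside, z up. Fixed arch handle along its x: black bar 74 mm long (x), 12 wide (y), 14 high, top at 132 mm; at least 34 mm free below it; uprights at x = +-34 mm, 62 mm clear between. Thin spout towards +x, its tip 80 mm out, 122 mm up.
- pot_handle (a point): Centre of the oil pot's handle bar, 125 mm above its underside; x along the bar, so the fingers close along y.
- mat: Round black rubber mat with a yellow edge, 140 mm across, 4 mm thick, fixed; origin: centre of its underside on the bench. It lies to the left or the right of the machine, on the side where the pen stand is not. The pot's foot is to be wholly on it (pot centre within 32 mm of the mat centre).
- pen_stand: Pen stand, fixed: a 70 x 70 mm block 85 mm high (black below, grey above) with an upright hole in the middle in which the pen stands; origin: centre of its underside. The hole is 25 mm wide and 33 mm deep down to a ledge; below the ledge it narrows to 17 mm.
- pen: Yellow round vibration pen, 0.06 to 0.12 kg, 150 mm long. Origin: end of the relaxed tip; z along the pen, up, away from the tip. Brass sprung pin 7 mm across from 0 to 14 mm, steel neck 12 mm across to 40 mm, yellow barrel 22 mm across to 150 mm. Starts upright in the stand, tip end 12 mm above the bench: the top 77 mm shows, and it is out of the stand once raised 75 mm.
- pen_grip (a point): Grip point on the pen's axis, 105 mm from the relaxed tip end; 45 mm below the pen's top and 32 mm above the stand's top while it stands there. Round: may be gripped at any yaw. A grip of 30 N or so holds it without slipping.
- tip_end (a point): End of the pen's sprung tip; moves with the tip.
- pen_tip (a joint): How far the pen's sprung tip is pushed in: 0 = fully out, 0.010 m = fully in. The spring starts to give at 1.6 N and rises 0.45 N per mm: about 3.8 N half way (5 mm), 6.1 N fully in, after which it is solid.
- padlock: Bystander, loose: brass padlock with steel shackle, 46 x 26 x 74 mm tall, standing. Origin at its underside.
- lock_cylinder: Bystander, loose: brass lock cylinder lying flat, 70 x 30 x 28 mm. Origin at its underside.
- pin_jar: Bystander, loose: jar with orange cap, 60 mm across, 90 mm tall. Origin at its underside.
- screwdriver: Bystander, loose: screwdriver lying on the bench beyond the machine. Origin at its underside.
- tape: Bystander, loose: roll of blue tape lying flat, 90 mm across, 24 mm high. Origin at its underside.

How it is judged:
By the outcome, as a careful person would: the job done as asked, in the order asked, and still so for the second after the job is handed in, while the arm keeps its last pose, push and grip.
It also fails if it takes over 61 s, if anything falls off the work surface, if the arm or the gripper's body presses on something with over 40 N, if the wrist force passes 120 N, or if a joint passes its speed limit or range.

## Working session

There is one attempt and no reset: what is moved stays moved. The work goes in short steps, Python scripts to look and compute and a tool call to move; the robot and the scene stay as the last step left them, time stands still between calls to the robot, and variables do not carry over. Pictures are saved under pics/ and viewed, at most 10 in all, crops included, and the job is handed in when it is done.

```bash
ls; mkdir -p pics; python3 - <<'E'
from cell import arm, readout, get_image, sign_off
import cv2,numpy as np
o=readout.observe();print(o)
ims=[]
for n in("scene","top"):
    d=get_image(n);cv2.imwrite(f"pics/{n}0.png",d["image"]);print(n,d["fx"],d["fy"],d["cx"],d["cy"],np.round(d["cam_to_world"],3).tolist())
print(np.round(get_image("wrist")["mount"],4).tolist())
E
```

```text
cell.py
pics
{'clock': 0.0, 'joints': array([ 1.2143797 ,  0.4351999 ,  0.02494683,  1.57409531, -0.01163179,
        1.13403088, -0.07508583]), 'dq': array([-2.32535798e-04, -6.22679379e-04,  1.18821642e-03, -2.13151881e-04,
        3.57015060e-05, -9.27657695e-04, -1.08437253e-03]), 'joint_efforts': array([ 4.39414480e-04, -6.67847013e+01,  9.84627642e-01, -3.14455676e+01,
       -6.07424229e-02,  4.29170066e-02,  1.72022424e-04]), 'position': array([ 0.1567745 , -0.60447597,  0.22595971]), 'ee_rot': array([-3.11478993e+00, -3.97356841e-01,  4.76458918e-04]), 'force': array([ 0.44243576, -0.69109253, -0.3573436 ]), 'ft_torque': array([ 0.02744404,  0.01512546, -0.00080279]), 'gripper_force': 0.0, 'width': 1.00002808448346}
scene 501.03945201744375 501.03945201744375 323.86986355612873 238.919588597366 [[0.282, 0.763, -0.582, 1.176], [0.959, -0.223, 0.173, -0.176], [0.002, -0.607, -0.795, 0.944], [0.0, 0.0, 0.0, 1.0]]
top 451.36244537550857 451.36244537550857 312.57651587029824 234.4760907216455 [[0.039, -0.977, 0.208, 0.392], [-0.999, -0.037, 0.013, -0.014], [-0.005, -0.208, -0.978, 1.25], [0.0, 0.0, 0.0, 1.0]]
[[-0.0004, -0.9503, -0.3113, 0.0839], [1.0, -0.0008, 0.0011, -0.0002], [-0.0013, -0.3113, 0.9503, -0.158], [0.0, 0.0, 0.0, 1.0]]
```

View pics/scene0.png

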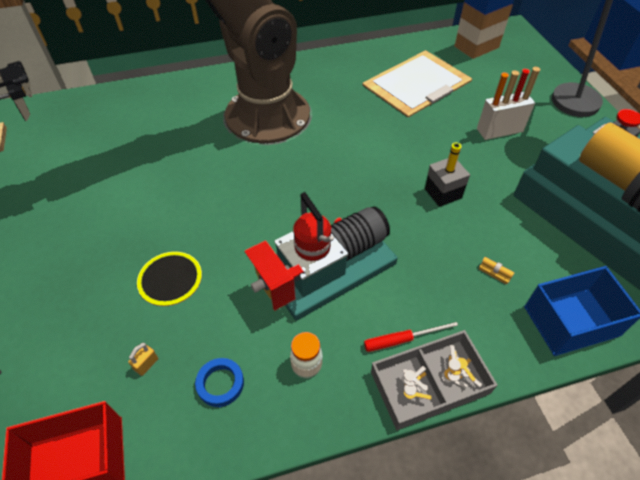

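View pics/top0.png

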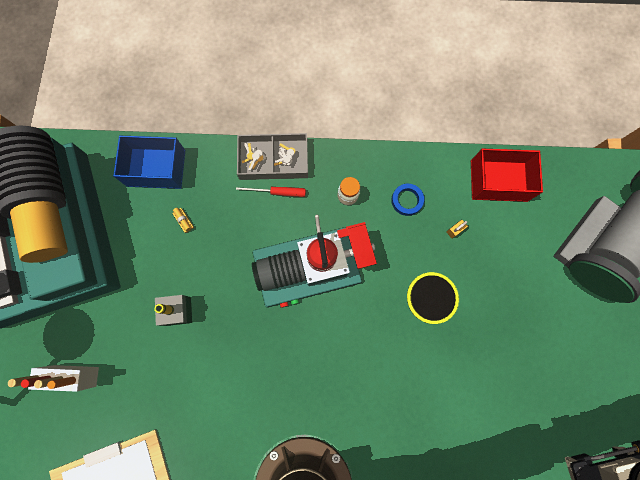

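The scene view shows the pot on the housing at (313,235) with its handle bar around (312,210), the mat at (169,278), and the pen top at (456,146). In the top view the pot is at (322,253), the mat at (433,298) and the pen top at about (160,308). I'll enlarge the pot and pen in both views.

```bash
cat > h.py <<'E'
import cv2,numpy as np
from cell import arm, readout, get_image, sign_off
def ray(d,uv,T=None):
    T=d["cam_to_world"] if T is None else T
    v=np.array([(uv[0]-d["cx"])/d["fx"],(uv[1]-d["cy"])/d["fy"],1.]);v=T[:3,:3]@v
    return T[:3,3].copy(),v/np.linalg.norm(v)
def plane(r,z): return r[0]+r[1]*(z-r[0][2])/r[1][2]
def meet(a,b):
    M=np.stack([a[1],-b[1]],1);s=np.linalg.lstsq(M,b[0]-a[0],rcond=None)[0]
    p,q=a[0]+s[0]*a[1],b[0]+s[1]*b[1];return (p+q)/2,np.linalg.norm(p-q)
def blobs(im,lo,hi,roi,n=3):
    x0,y0,x1,y1=roi;h=cv2.cvtColor(im,cv2.COLOR_BGR2HSV)[y0:y1,x0:x1]
    m=cv2.inRange(h,lo,hi);c,_=cv2.findContours(m,cv2.RETR_EXTERNAL,cv2.CHAIN_APPROX_NONE)
    c=sorted(c,key=cv2.contourArea,reverse=True)[:n]
    return [k+np.array([x0,y0]) for k in c]
E
python3 - <<'E'
from h import *
D={n:get_image(n) for n in("scene","top")}
a=cv2.resize(D["scene"]["image"][180:280,240:370],None,fx=3,fy=3,interpolation=2)
b=cv2.resize(D["top"]["image"][205:295,255:385],None,fx=3,fy=3,interpolation=2)
c=cv2.resize(D["scene"]["image"][130:210,415:480],None,fx=5,fy=5,interpolation=2)
e=cv2.resize(D["top"]["image"][280:340,140:205],None,fx=5,fy=5,interpolation=2)
W=np.zeros((600,800,3),np.uint8)
W[:300,:390]=a;W[300:570,:390]=b;W[:300,400:725]=c[:300];W[300:600,400:725]=e
cv2.imwrite("pics/c1.png",W)
R={"scene":(120,240,215,320),"top":(395,260,470,335)}
for n in D:
    k=blobs(D[n]["image"],(24,120,100),(36,255,255),R[n],1)[0]
    el=cv2.fitEllipse(cv2.convexHull(k)); print(n,"mat",el,plane(ray(D[n],el[0]),.004))
E
```

```text
scene mat ((168.93212890625, 278.3939208984375), (51.973182678222656, 66.6823959350586), 68.06787872314453) [ 0.4972421  -0.33361076  0.004     ]
top mat ((432.51470947265625, 297.64752197265625), (50.19624710083008, 52.895755767822266), 136.714599609375) [ 0.49317649 -0.3325837   0.004     ]
```

View pics/c1.png

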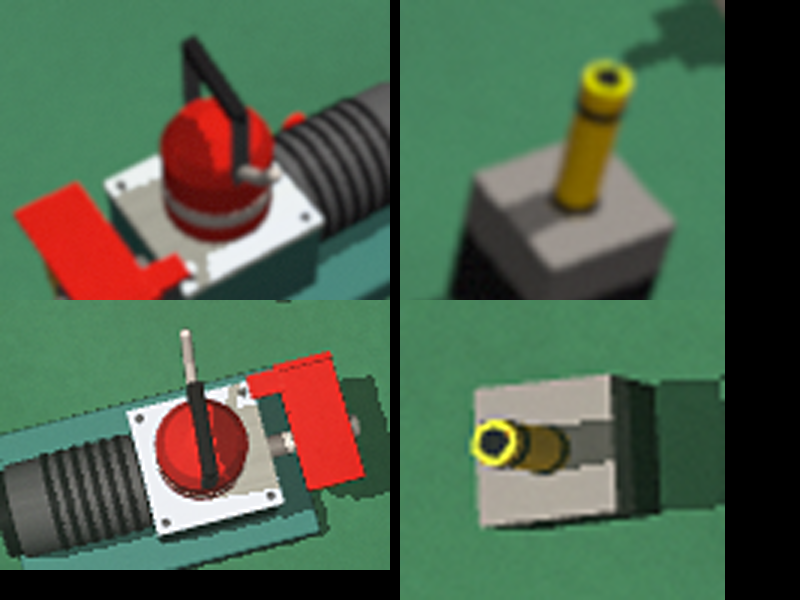

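The crops show the handle bar running from (303,194) to (321,220) in the scene view and from (319,233) to (325,267) in the top view. The spout points away from the robot. The pen top is at (456.4,145.6) in scene and (159,308.6) in top.

```bash
python3 - <<'E'
from h import *
D={n:get_image(n) for n in("scene","top")}
s=lambda u:ray(D["scene"],u);t=lambda u:ray(D["top"],u)
near=meet(s((303.5,194.5)),t((325,266.2)));far=meet(s((320.5,219)),t((319.5,233)))
pen=meet(s((456.4,145.6)),t((159,308.6)))
print("near",near,"far",far,"pen top",pen)
d=far[0]-near[0];print("len",np.linalg.norm(d),"yaw",np.arctan2(d[1],d[0]),"mid",(near[0]+far[0])/2)
# stand top: grey quad; housing corners in top view at known-height check
for n,u in(("top",[(297.7,242),(336.7,233),(349,271.5),(310,283.5)]),):
    P=np.array([plane(t(x),.11) for x in u]);print(P,P.mean(0))
R=cv2.Rodrigues(readout.observe()["ee_rot"])[0];print(np.round(R,3))
E
```

```text
near (array([ 0.53729853, -0.02972557,  0.22825423]), np.float64(0.004092512576375829)) far (array([ 0.61216671, -0.01580285,  0.23646813]), np.float64(0.0012322875652869029)) pen top (array([0.42964047, 0.36092261, 0.16083373]), np.float64(0.002173673114050945))
len 0.07659344021192353 yaw 0.1838628414619648 mid [ 0.57473262 -0.02276421  0.23236118]
[[ 0.61363362  0.03852671  0.11      ]
 [ 0.64113208 -0.06111116  0.11      ]
 [ 0.54238706 -0.09507164  0.11      ]
 [ 0.50817763  0.00260235  0.11      ]] [ 0.5763326  -0.02876343  0.11      ]
[[ 0.968  0.251 -0.   ]
 [ 0.251 -0.968  0.   ]
 [-0.    -0.    -1.   ]]
```

The rows are not in the units I measure in: shifts go in shares of 0.75 m and turns go in shares of pi/2 rad. I convert before sending: -0.045 m / 0.75 = -0.06, 0.035 m / 0.75 = 0.0467, 0.07 rad / 1.5708 = 0.0446.

Request:
jog_arm:
  rows:
    - {"trans":[0.0133,-0.0133,-0.06],"spin":0.0446,"finger_gap":1}
    - {"trans":[0.0133,-0.0133,-0.06],"finger_gap":1}
    - {"trans":[0.0467,-0.0387,0],"finger_gap":1}
    - {"trans":[0.0467,-0.0387,0],"finger_gap":1}
    - {"trans":[0.0467,-0.0387,0],"finger_gap":1}
    - {"trans":[0.0467,-0.0387,0],"finger_gap":1}
    - {"trans":[0.0467,-0.0387,0],"finger_gap":1}
    - {"trans":[0.0467,-0.0387,0],"finger_gap":1}
    - {"trans":[0.0467,-0.0387,0],"finger_gap":1}
    - {"trans":[0.0467,-0.0387,0],"finger_gap":1}

```text
clock: 1.35
position: [0.4058, -0.3003, 0.317]
ee_rot: [3.128, 0.288, 0.001]
force: [0.3, 0.2, -0.5]
width: 1.001
gripper_force: 0.0
```

Converted, -0.036 m / 0.75 = -0.048, 0.034 m / 0.75 = 0.0453.

Request:
jog_arm:
  rows:
    - {"trans":[0.0453,-0.048,0],"finger_gap":1}
    - {"trans":[0.0453,-0.048,0],"finger_gap":1}
    - {"trans":[0.0453,-0.048,0],"finger_gap":1}
    - {"trans":[0.0453,-0.048,0],"finger_gap":1}
    - {"trans":[0.0373,-0.04,0],"finger_gap":1}
    - {"trans":[0.024,-0.0267,0],"finger_gap":1}
    - {"finger_gap":1}

```text
clock: 2.05
position: [0.5499, -0.073, 0.3165]
ee_rot: [-3.125, -0.298, -0.001]
force: [0.7, 0.1, 0.6]
width: 0.997
gripper_force: 0.0
```

```bash
cat >> h.py <<'E'
def wrist():
    o=readout.observe();d=get_image("wrist");B=np.eye(4);B[:3,:3]=cv2.Rodrigues(o["ee_rot"])[0];B[:3,3]=o["position"]
    d["cam_to_world"]=B@d["mount"];return d
def put(d,p):
    q=np.linalg.inv(d["cam_to_world"])@np.r_[p,1];return (d["fx"]*q[0]/q[2]+d["cx"],d["fy"]*q[1]/q[2]+d["cy"])
E
python3 - <<'E'
from h import *
import pickle
d=wrist();pickle.dump(d,open("w1.pkl","wb"));cv2.imwrite("pics/w1.png",d["image"])
print(readout.observe()["position"],put(d,(.537,-.030,.235)),put(d,(.612,-.016,.235)))
E
```

```text
[ 0.549002   -0.07585333  0.31647777] (np.float64(252.13658783168756), np.float64(257.88013397366393)) (np.float64(245.58651892018344), np.float64(132.26553533032785))
```

View pics/w1.png

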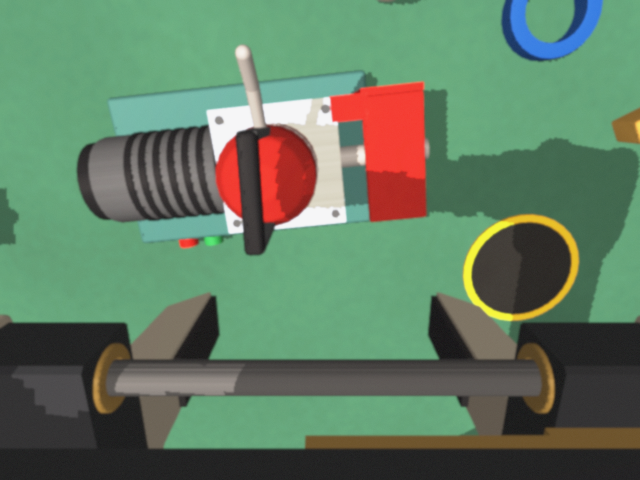

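The wrist view shows the handle bar from (249,135) to (255,250), which matches the prediction.

```bash
cat >> h.py <<'E'
def togo(p):
    o=readout.observe();R=cv2.Rodrigues(o["ee_rot"])[0];return np.round(R.T@(np.array(p)-o["position"]),4),"yaw",np.arctan2(R[1,0],R[0,0])
E
python3 - <<'E'
from h import *
import pickle
d=pickle.load(open("w1.pkl","rb"))
D={n:get_image(n) for n in("scene","top")}
for w,uvs,uvt in(((248.5,134),(320.5,219),(319.5,233)),((255.5,249),(303.5,194.5),(325,266.2))):
    r=ray(d,w);print(plane(r,.242),meet(r,ray(D["scene"],uvs)),meet(r,ray(D["top"],uvt)))
print(togo((.5748,-.0235,.216)),readout.observe()["position"])
E
```

```text
[ 0.61197247 -0.01891861  0.242     ] (array([ 0.61150323, -0.01640081,  0.23542465]), np.float64(0.002829126968044385)) (array([ 0.61180319, -0.01712246,  0.23557364]), np.float64(0.0016485932808823565))
[ 0.54585221 -0.03202764  0.242     ] (array([ 0.54335887, -0.0301584 ,  0.23477764]), np.float64(0.0021897964944483507)) (array([ 0.53804995, -0.03082149,  0.22163824]), np.float64(0.002097069103341448))
(array([ 0.0364, -0.0496,  0.1005]), 'yaw', np.float64(0.1830188835449611)) [ 0.54811063 -0.07883573  0.3165754 ]
```

Converted, 0.03 m / 0.75 = 0.04, -0.024 m / 0.75 = -0.032.

Request:
jog_arm:
  rows:
    - {"trans":[0.0267,-0.0333,0],"finger_gap":1}
    - {"trans":[0.024,-0.032,0.0133],"finger_gap":1}
    - {"trans":[0,0,0.04],"finger_gap":1}
    - {"trans":[0,0,0.04],"finger_gap":1}
    - {"trans":[0,0,0.0267],"finger_gap":1}
    - {"trans":[0,0,0.0133],"finger_gap":1}
    - {"finger_gap":1}
  grip_force: 35

```text
clock: 2.9
position: [0.576, -0.0243, 0.2158]
ee_rot: [3.128, 0.285, -0.003]
force: [-0.5, 0.1, 0.7]
width: 0.999
gripper_force: 0.0
```

```bash
python3 - <<'E'
from h import *
print(togo((.577,-.024,.216)))
d=wrist();cv2.imwrite("pics/w2.png",d["image"][100:480])
E
```

```text
(array([ 0.001 , -0.0001, -0.0002]), 'yaw', np.float64(0.18184781737785966))
```

View pics/w2.png

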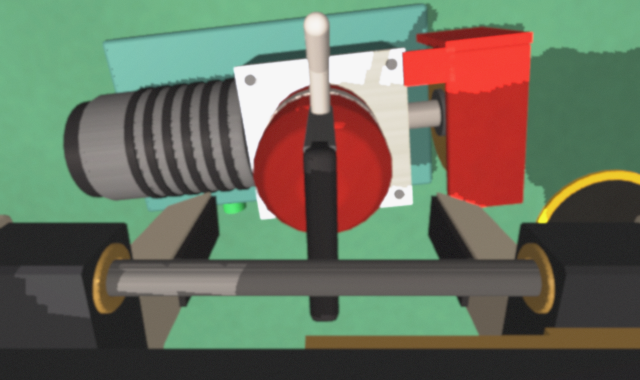

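The bar (column 322) lies centred between the fingers. I'll close on it.

Request:
jog_arm:
  rows:
    - {"finger_gap":0}
    - {"finger_gap":0}
    - {"finger_gap":0}
    - {"finger_gap":0}
    - {"finger_gap":0}
    - {"finger_gap":0}
    - {"finger_gap":0}
    - {"finger_gap":0}
  grip_force: 40

```text
clock: 3.75
position: [0.5769, -0.0228, 0.2167]
ee_rot: [3.128, 0.288, -0.0]
force: [-0.5, 0.2, -0.7]
width: 0.351
gripper_force: 0.0
```

Request:
jog_arm:
  rows:
    - {"finger_gap":0}
    - {"finger_gap":0}
    - {"finger_gap":0}
    - {"finger_gap":0}
    - {"finger_gap":0}
    - {"finger_gap":0}
  grip_force: 40

```text
clock: 4.35
position: [0.5769, -0.0228, 0.2166]
ee_rot: [3.128, 0.288, -0.0]
force: [0.2, -0.2, -0.7]
width: 0.128
gripper_force: 39.9
```

Request:
jog_arm:
  rows:
    - {"trans":[0,0,-0.0067],"finger_gap":0}
    - {"trans":[0,0,-0.0133],"finger_gap":0}
    - {"trans":[0,0,-0.02],"finger_gap":0}
    - {"trans":[0,0,-0.02],"finger_gap":0}
    - {"trans":[0,0,-0.02],"finger_gap":0}
    - {"trans":[0,0,-0.0133],"finger_gap":0}
    - {"finger_gap":0}

```text
clock: 5.05
position: [0.5777, -0.0226, 0.2886]
ee_rot: [3.128, 0.288, 0.005]
force: [-0.9, 0.3, -3.5]
width: 0.125
gripper_force: 39.9
```

```bash
python3 - <<'E'
from h import *
print(togo((.495,-.333,.286)))
d=get_image("top")
h=cv2.cvtColor(d["image"],cv2.COLOR_BGR2HSV)
cv2.imwrite("pics/t2.png",cv2.resize(d["image"][190:300,240:400],None,fx=4,fy=4))
E
```

```text
(array([-0.138 ,  0.29  ,  0.0023]), 'yaw', np.float64(0.18376914443686024))
```

Converted, 0.042 m / 0.75 = 0.056, 0.032 m / 0.75 = 0.0427.

Request:
jog_arm:
  rows:
    - {"trans":[-0.008,0.016,0],"finger_gap":0}
    - {"trans":[-0.0133,0.0293,0],"finger_gap":0}
    - {"trans":[-0.02,0.0427,0],"finger_gap":0}
    - {"trans":[-0.024,0.0507,0],"finger_gap":0}
    - {"trans":[-0.0267,0.056,0],"finger_gap":0}
    - {"trans":[-0.0267,0.056,0],"finger_gap":0}
    - {"trans":[-0.024,0.0507,0],"finger_gap":0}
    - {"trans":[-0.02,0.0427,0],"finger_gap":0}
    - {"trans":[-0.0133,0.0267,0],"finger_gap":0}
    - {"trans":[-0.008,0.016,0],"finger_gap":0}

```text
clock: 6.1
position: [0.4918, -0.3364, 0.2856]
ee_rot: [3.129, 0.282, -0.004]
force: [-0.3, 0.7, -3.5]
width: 0.128
gripper_force: 39.9
```

Request:
jog_arm:
  rows:
    - {"finger_gap":0}
    - {"finger_gap":0}

```text
clock: 6.3
position: [0.4944, -0.3319, 0.2863]
ee_rot: [-3.127, -0.289, 0.0]
force: [1.3, -0.1, -3.1]
width: 0.125
gripper_force: 39.9
```

```bash
python3 - <<'E'
from h import *
print(togo((.495,-.333,.110)))
d=wrist();cv2.imwrite("pics/w3.png",d["image"]); 
k=blobs(d["image"],(24,120,100),(36,255,255),(0,0,640,320),1)[0]; hull=cv2.convexHull(k);print(cv2.boundingRect(k),hull.shape)
E
```

```text
(array([0.0004, 0.0014, 0.1763]), 'yaw', np.float64(0.18461819027943488))
(260, 127, 49, 93) (23, 1, 2)
```

View pics/w3.png

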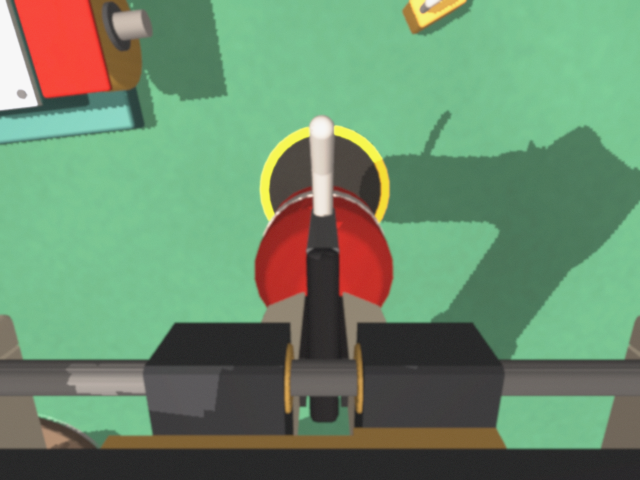

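The pot hangs upright, centred over the mat (mat centre column 325, pot column 324). I'll lower it, slowly near the end.

Converted, 0.035 m / 0.75 = 0.0467, 0.004 m / 0.75 = 0.0053.

Request:
jog_arm:
  rows:
    - {"trans":[0,0,0.02],"finger_gap":0}
    - {"trans":[0,0,0.04],"finger_gap":0}
    - {"trans":[0,0,0.0467],"finger_gap":0}
    - {"trans":[0,0,0.0467],"finger_gap":0}
    - {"trans":[0,0,0.0333],"finger_gap":0}
    - {"trans":[0,0,0.02],"finger_gap":0}
    - {"trans":[0,0,0.0107],"finger_gap":0}
    - {"trans":[0,0,0.0053],"finger_gap":0}
    - {"finger_gap":0}

```text
clock: 7.25
position: [0.4947, -0.3325, 0.12]
ee_rot: [3.128, 0.29, 0.001]
force: [-0.2, -0.4, -3.1]
width: 0.126
gripper_force: 39.9
```

Request:
jog_arm:
  rows:
    - {"trans":[0,0,0.0027],"finger_gap":0}
    - {"trans":[0,0,0.0027],"finger_gap":0}
    - {"trans":[0,0,0.0027],"finger_gap":0}
    - {"finger_gap":0}

```text
clock: 7.65
position: [0.4941, -0.3332, 0.1137]
ee_rot: [3.128, 0.288, -0.0]
force: [0.3, -0.2, -3.6]
width: 0.128
gripper_force: 39.9
```

Converted, 0.001 m / 0.75 = 0.0013.

Request:
jog_arm:
  rows:
    - {"trans":[0,0,0.0013],"finger_gap":0}
    - {"trans":[0,0,0.0013],"finger_gap":0}
    - {"trans":[0,0,0.0013],"finger_gap":0}
    - {"finger_gap":0}

```text
clock: 8.05
position: [0.4942, -0.3332, 0.1107]
ee_rot: [3.128, 0.288, 0.0]
force: [0.4, 0.6, -2.9]
width: 0.13
gripper_force: 39.9
```

Request:
jog_arm:
  rows:
    - {"trans":[0,0,0.0007],"finger_gap":0}
    - {"trans":[0,0,0.0007],"finger_gap":0}
    - {"finger_gap":0}

```text
clock: 8.35
position: [0.4944, -0.3335, 0.1106]
ee_rot: [3.128, 0.288, 0.001]
force: [-3.1, 0.0, 5.0]
width: 0.129
gripper_force: 39.9
```

The pot is on the mat. I'll release it and rise.

Request:
jog_arm:
  rows:
    - {"finger_gap":0.5}
    - {"finger_gap":0.5}
    - {"finger_gap":0.5}
    - {"finger_gap":0.5}
    - {"finger_gap":0.5}
    - {"finger_gap":0.5}

```text
clock: 8.95
position: [0.4942, -0.3331, 0.1097]
ee_rot: [-3.128, -0.288, 0.0]
force: [-0.0, 0.7, -0.6]
width: 0.498
gripper_force: 0.0
```

Request:
jog_arm:
  rows:
    - {"trans":[0,0,-0.0133],"finger_gap":0.5}
    - {"trans":[0,0,-0.04],"finger_gap":0.5}
    - {"trans":[0,0,-0.0533],"finger_gap":0.5}
    - {"trans":[0,0,-0.06],"finger_gap":0.5}
    - {"trans":[0,0,-0.06],"finger_gap":0.5}
    - {"trans":[0,0,-0.04],"finger_gap":0.5}
    - {"finger_gap":0.5}

```text
clock: 9.65
position: [0.4962, -0.3339, 0.3158]
ee_rot: [3.123, 0.288, 0.012]
force: [0.4, -0.9, -0.0]
width: 0.501
gripper_force: 0.0
```

```bash
python3 - <<'E'
from h import *
D={n:get_image(n) for n in("scene","top")}
a=D["scene"]["image"][180:330,110:410];b=D["top"]["image"][200:350,230:490]
W=np.zeros((600,600,3),np.uint8);W[:300]=cv2.resize(a,None,fx=2,fy=2);W[300:,:520]=cv2.resize(b,None,fx=2,fy=2)
cv2.imwrite("pics/c2.png",W)
print(togo((.4296,.3609,.21)))
E
```

```text
(array([ 0.063 , -0.6943,  0.1   ]), 'yaw', np.float64(0.18374799575361764))
```

View pics/c2.png

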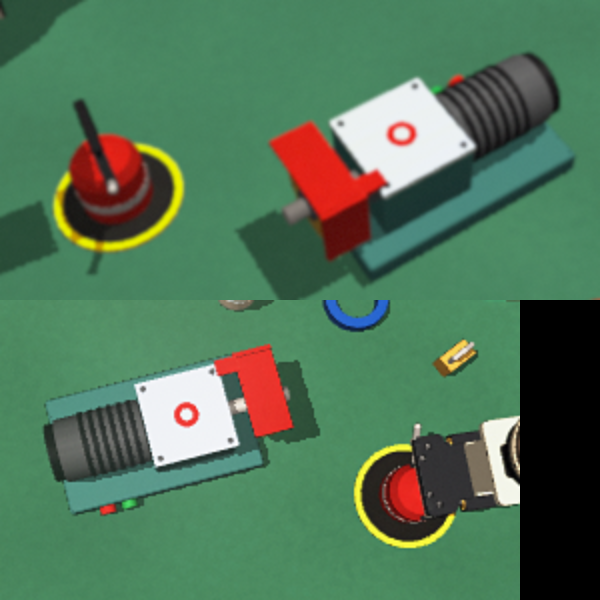

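The pot stands upright and wholly inside the mat's edge, at scene crop (110,180). The ring is now clear at scene (310.5,247) and top (323,257). I'll measure the spot and head for the pen.

Converted, -0.048 m / 0.75 = -0.064, -0.035 m / 0.75 = -0.0467.

```bash
python3 - <<'E'
from h import *
D={n:get_image(n) for n in("scene","top")};R={}
for n,roi in(("scene",(292,230,330,266)),("top",(308,243,338,272))):
    k=blobs(D[n]["image"],(0,90,90),(8,255,255),roi,1)[0];c=cv2.fitEllipse(cv2.convexHull(k));print(n,c[0],c[1]);R[n]=ray(D[n],c[0]);print(plane(R[n],.11))
print(meet(R["scene"],R["top"]))
E
```

```text
scene (310.3866882324219, 246.5163116455078) (11.582481384277344, 14.336613655090332)
[ 0.57667862 -0.0270716   0.11      ]
top (322.8819274902344, 256.7806091308594) (11.457161903381348, 12.127571105957031)
[ 0.57763001 -0.02755919  0.11      ]
(array([ 0.57747354, -0.02741124,  0.11114417]), np.float64(0.00027510197137450403))
```

Request:
jog_arm:
  rows:
    - {"trans":[0.0013,-0.0267,0],"finger_gap":0.7}
    - {"trans":[0.004,-0.0467,0],"finger_gap":0.7}
    - {"trans":[0.0053,-0.064,0],"finger_gap":0.7}
    - {"trans":[0.0053,-0.064,0],"finger_gap":0.7}
    - {"trans":[0.0053,-0.064,0],"finger_gap":0.7}
    - {"trans":[0.0053,-0.064,0],"finger_gap":0.7}
    - {"trans":[0.0053,-0.064,0],"finger_gap":0.7}
    - {"trans":[0.0053,-0.064,0],"finger_gap":0.7}
    - {"trans":[0.0053,-0.064,0],"finger_gap":0.7}
    - {"trans":[0.0053,-0.064,0],"finger_gap":0.7}

```text
clock: 10.85
position: [0.4481, 0.1065, 0.3087]
ee_rot: [3.128, 0.288, -0.003]
force: [1.2, 0.3, -0.6]
width: 0.697
gripper_force: 0.0
```

Converted, -0.048 m / 0.75 = -0.064, -0.046 m / 0.75 = -0.0613.

Request:
jog_arm:
  rows:
    - {"trans":[0.0067,-0.064,0],"finger_gap":0.7}
    - {"trans":[0.0067,-0.064,0],"finger_gap":0.7}
    - {"trans":[0.0067,-0.064,0],"finger_gap":0.7}
    - {"trans":[0.0067,-0.0613,0],"finger_gap":0.7}
    - {"trans":[0.0053,-0.04,0],"finger_gap":0.7}
    - {"trans":[0.004,-0.024,0],"finger_gap":0.7}
    - {"trans":[0.0013,-0.0133,0],"finger_gap":0.7}
    - {"finger_gap":0.7}
    - {"finger_gap":0.7}

```text
clock: 11.75
position: [0.4318, 0.3528, 0.3091]
ee_rot: [3.127, 0.287, -0.001]
force: [-0.2, -0.7, 0.3]
width: 0.699
gripper_force: 0.0
```

```bash
python3 - <<'E'
from h import *
import pickle
d=wrist();pickle.dump(d,open("w4.pkl","wb"));cv2.imwrite("pics/w4.png",d["image"]);print(put(d,(.4296,.3609,.162)))
print(togo((.4296,.3609,.101)))
E
```

```text
(np.float64(311.9593315973557), np.float64(223.76338900890258))
(array([-0.0008, -0.0089,  0.2084]), 'yaw', np.float64(0.18221027913975468))
```

View pics/w4.png

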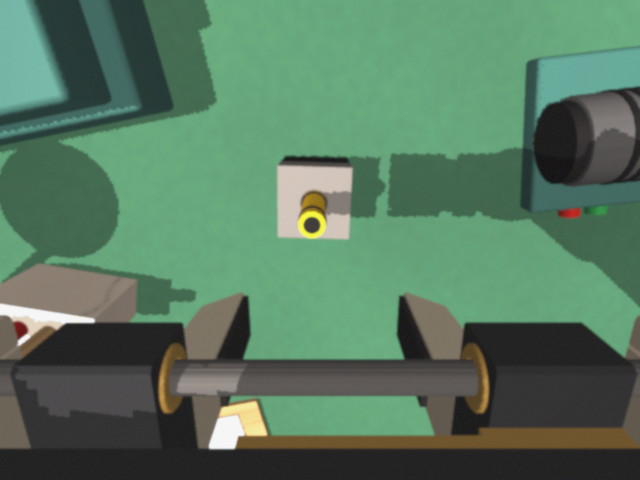

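The pen top is at (312,224) in the wrist view, exactly where predicted. I'll descend over it.

Converted, 0.035 m / 0.75 = 0.0467, -0.009 m / 0.75 = -0.012.

Request:
jog_arm:
  rows:
    - {"trans":[-0.0013,-0.012,0.0133],"finger_gap":0.7}
    - {"trans":[0,0,0.04],"finger_gap":0.7}
    - {"trans":[0,0,0.0467],"finger_gap":0.7}
    - {"trans":[0,0,0.0333],"finger_gap":0.7}
    - {"finger_gap":0.7}

```text
clock: 12.3
position: [0.4276, 0.3603, 0.206]
ee_rot: [3.124, 0.287, -0.008]
force: [-0.3, 0.1, 0.4]
width: 0.701
gripper_force: 0.0
```

```bash
python3 - <<'E'
from h import *
d=wrist();k=blobs(d["image"],(24,150,120),(34,255,255),(200,150,440,345),1)[0]
print(cv2.boundingRect(k),cv2.fitEllipse(cv2.convexHull(k)),put(d,(.4296,.3609,.162)))
import pickle
d0=pickle.load(open("w4.pkl","rb"));e=cv2.fitEllipse(cv2.convexHull(k));k0=blobs(d0["image"],(24,150,120),(34,255,255),(200,150,440,345),1)[0];e0=cv2.fitEllipse(cv2.convexHull(k0));print(e0)
print(meet(ray(d,e[0]),ray(d0,e0[0])),plane(ray(d,e[0]),.162))
print(togo((.4296,.3609,.101)))
E
```

```text
(304, 254, 36, 35) ((321.4881896972656, 271.4285888671875), (34.91368865966797, 36.704105377197266), 86.25054931640625) (np.float64(322.3627879976249), np.float64(270.0078903238279))
((311.74591064453125, 222.89642333984375), (26.462360382080078, 26.938716888427734), 39.5255241394043)
(array([0.43290887, 0.36169461, 0.17202986]), np.float64(0.0005935137764584527)) [0.42870816 0.36121259 0.162     ]
(array([0.0015, 0.0007, 0.1073]), 'yaw', np.float64(0.18332368995836845))
```

Converted, 0.03 m / 0.75 = 0.04, 0.001 m / 0.75 = 0.0013.

Request:
jog_arm:
  rows:
    - {"trans":[0.0013,0,0.02],"finger_gap":0.7}
    - {"trans":[0,0,0.04],"finger_gap":0.7}
    - {"trans":[0,0,0.04],"finger_gap":0.7}
    - {"trans":[0,0,0.0267],"finger_gap":0.7}
    - {"trans":[0,0,0.0107],"finger_gap":0.6}
    - {"trans":[0,0,0.0053],"finger_gap":0.5}
    - {"finger_gap":0.4}
  grip_force: 30

```text
clock: 13.05
position: [0.4303, 0.3634, 0.1033]
ee_rot: [-3.128, -0.288, -0.001]
force: [-0.3, 0.2, 1.1]
width: 0.486
gripper_force: 0.0
```

Request:
jog_arm:
  rows:
    - {"finger_gap":0}
    - {"finger_gap":0}
    - {"finger_gap":0}
    - {"finger_gap":0}
    - {"finger_gap":0}
    - {"finger_gap":0}
    - {"finger_gap":0}
  grip_force: 32

```text
clock: 13.75
position: [0.4303, 0.3632, 0.1034]
ee_rot: [-3.128, -0.288, -0.002]
force: [-0.5, -0.4, 6.2]
width: 0.234
gripper_force: 32.0
```

Converted, -0.035 m / 0.75 = -0.0467, -0.03 m / 0.75 = -0.04.

Request:
jog_arm:
  rows:
    - {"trans":[0,0,-0.0067],"finger_gap":0}
    - {"trans":[0,0,-0.0133],"finger_gap":0}
    - {"trans":[0,0,-0.02],"finger_gap":0}
    - {"trans":[0,0,-0.0267],"finger_gap":0}
    - {"trans":[0,0,-0.0333],"finger_gap":0}
    - {"trans":[0,0,-0.04],"finger_gap":0}
    - {"trans":[0,0,-0.0467],"finger_gap":0}
    - {"trans":[0,0,-0.0267],"finger_gap":0}
    - {"finger_gap":0}
    - {"finger_gap":0}

```text
clock: 14.75
position: [0.4299, 0.3629, 0.2635]
ee_rot: [-3.128, -0.288, -0.002]
force: [1.1, -0.1, -0.6]
width: 0.233
gripper_force: 32.0
```

```bash
python3 - <<'E'
from h import *
D={n:get_image(n) for n in("scene",)}
d=wrist()
W=np.zeros((480,800,3),np.uint8);W[:480,:400]=cv2.resize(D["scene"]["image"][80:200,400:500],(400,480));W[:,400:]=d["image"][:,120:520]
cv2.imwrite("pics/c3.png",W)
print(togo((.577,-.0273,.25)),readout.observe()["force"])
E
```

```text
(array([0.0738, 0.4099, 0.0123]), 'yaw', np.float64(0.18379079122325648)) [-0.47460497 -0.904184   -0.84086363]
```

View pics/c3.png

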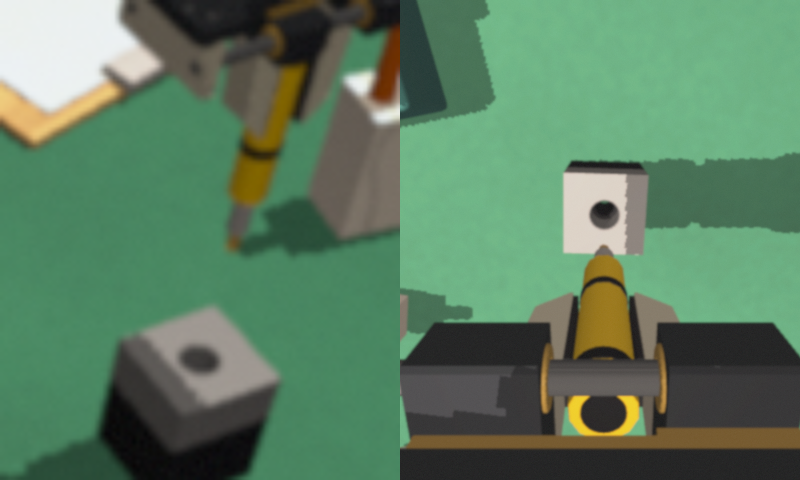

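The pen is out of the stand and upright. Its tip is at wrist (324,247) and scene (458,141.5). I'll triangulate the tip.

```bash
python3 - <<'E'
from h import *
s=get_image("scene");d=wrist();o=readout.observe();print(o["position"])
R=cv2.Rodrigues(o["ee_rot"])[0]
p,g=meet(ray(s,(458,141.5)),ray(d,(324,247)));print(p,g,"tool",R.T@(p-o["position"]))
P=o["position"]+R@[0,0,.091];print(P,"expected px",put(d,P),put(s,P))
# barrel top at wrist (604-400+120,413)
print("top ray at height", plane(ray(d,(324,412)),o["position"][2]+.019+.04))
E
```

```text
[0.42957831 0.3623294  0.26174076]
[0.43063758 0.36196041 0.17450241] 0.0011146415787433946 tool [0.00111742 0.00046889 0.08723714]
[0.4294479  0.36221236 0.17074093] expected px (np.float64(322.85644381160944), np.float64(246.00588756012166)) (np.float64(457.3170702078521), np.float64(142.25372831249658))
top ray at height [0.42813694 0.36183126 0.32074076]
```

Converted, 0.048 m / 0.75 = 0.064, 0.045 m / 0.75 = 0.06.

Request:
jog_arm:
  rows:
    - {"trans":[0.004,0.02,0],"finger_gap":0}
    - {"trans":[0.0067,0.04,0],"finger_gap":0}
    - {"trans":[0.0107,0.06,0],"finger_gap":0}
    - {"trans":[0.012,0.064,0],"finger_gap":0}
    - {"trans":[0.012,0.064,0],"finger_gap":0}
    - {"trans":[0.012,0.064,0],"finger_gap":0}
    - {"trans":[0.012,0.064,0],"finger_gap":0}
    - {"trans":[0.0107,0.06,0],"finger_gap":0}
    - {"trans":[0.008,0.0467,0],"finger_gap":0}
    - {"trans":[0.0067,0.0333,0],"finger_gap":0}

```text
clock: 15.95
position: [0.5706, -0.0096, 0.262]
ee_rot: [3.128, 0.282, -0.002]
force: [-0.4, -0.1, -0.7]
width: 0.238
gripper_force: 32.0
```

Request:
jog_arm:
  rows:
    - {"trans":[0.0027,0.0173,0],"finger_gap":0}
    - {"trans":[0.0013,0.0107,0],"finger_gap":0}
    - {"finger_gap":0}
    - {"finger_gap":0}
    - {"finger_gap":0}

```text
clock: 16.45
position: [0.5769, -0.023, 0.2629]
ee_rot: [-3.128, -0.292, -0.0]
force: [0.3, -0.2, -1.6]
width: 0.232
gripper_force: 32.0
```

```bash
python3 - <<'E'
from h import *
print(togo((.577,-.0273,.20)))
E
```

```text
(array([-0.0007,  0.0042,  0.0629]), 'yaw', np.float64(0.18615533546803587))
```

Request:
jog_arm:
  rows:
    - {"trans":[-0.0013,0.0053,0.0133],"finger_gap":0}
    - {"trans":[0,0,0.0267],"finger_gap":0}
    - {"trans":[0,0,0.02],"finger_gap":0}
    - {"trans":[0,0,0.008],"finger_gap":0}
    - {"trans":[0,0,0.004],"finger_gap":0}
    - {"finger_gap":0}
    - {"finger_gap":0}

```text
clock: 17.15
position: [0.5774, -0.0287, 0.2093]
ee_rot: [3.128, 0.288, 0.002]
force: [0.7, -0.9, -0.1]
width: 0.236
gripper_force: 32.0
```

```bash
python3 - <<'E'
from h import *
d=wrist();s=get_image("scene");print(togo((.577,-.0273,.20)),put(d,(.577,-.0273,.111)),put(s,(.577,-.0273,.111)))
W=np.zeros((480,800,3),np.uint8);W[:,:400]=cv2.resize(s["image"][210:270,285:335],(400,480),interpolation=2);W[:,400:]=cv2.resize(d["image"][160:352,240:400],(400,480),interpolation=2)
cv2.imwrite("pics/c4.png",W)
E
```

```text
(array([-0.0001, -0.0015,  0.0094]), 'yaw', np.float64(0.18375957543663576)) (np.float64(320.7246796705809), np.float64(242.8694464459005)) (np.float64(310.3124333457946), np.float64(246.37360315777502))
```

View pics/c4.png

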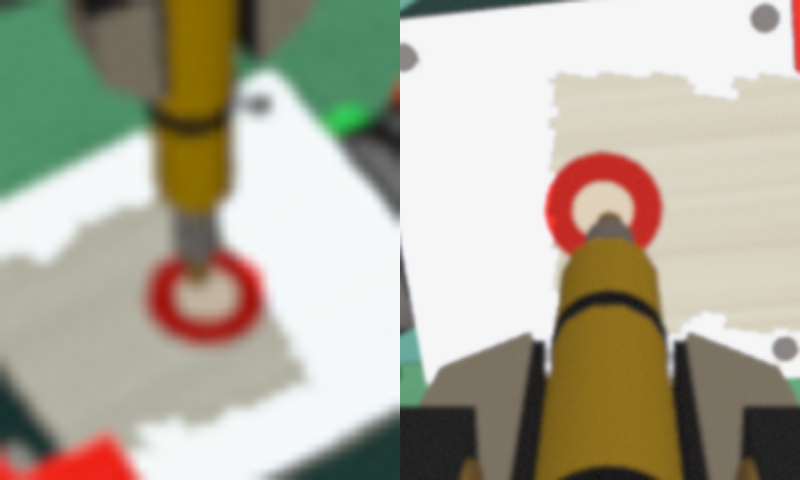

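The tip at crop (609,216) is just above the dot at (604,206), about 1 mm off sideways. I'll correct that and press.

Converted, 0.003 m / 0.75 = 0.004, 0.002 m / 0.75 = 0.0027.

Request:
jog_arm:
  rows:
    - {"trans":[0,-0.0017,0.004],"finger_gap":0}
    - {"trans":[0,0,0.0027],"finger_gap":0}
    - {"finger_gap":0}
    - {"finger_gap":0}

```text
clock: 17.65
position: [0.5767, -0.0276, 0.2036]
ee_rot: [3.128, 0.288, -0.0]
force: [-1.2, 0.0, -0.2]
width: 0.233
gripper_force: 32.0
```

Request:
jog_arm:
  rows:
    - {"trans":[0,0,0.0013],"finger_gap":0}
    - {"trans":[0,0,0.0013],"finger_gap":0}
    - {"trans":[0,0,0.0013],"finger_gap":0}
    - {"finger_gap":0}
    - {"finger_gap":0}

```text
clock: 18.15
position: [0.5769, -0.0276, 0.2009]
ee_rot: [3.128, 0.288, 0.0]
force: [-1.1, 0.3, 0.5]
width: 0.238
gripper_force: 32.0
```

```bash
python3 - <<'E'
from h import *
f=[]
for i in range(6):
    s=get_image("top");f.append(readout.observe()["force"])
print(np.mean(f,0),togo((.577,-.0273,.20)))
E
```

```text
[-0.40312877 -0.03896787  1.25156274] (array([ 0.0002, -0.0003,  0.0008]), 'yaw', np.float64(0.18365663107926095))
```

Converted, 0.001 m / 0.75 = 0.0013.

Request:
jog_arm:
  rows:
    - {"trans":[0,0,0.0013],"finger_gap":0}
    - {"trans":[0,0,0.0013],"finger_gap":0}
    - {"trans":[0,0,0.0013],"finger_gap":0}
    - {"trans":[0,0,0.0013],"finger_gap":0}
    - {"finger_gap":0}
    - {"finger_gap":0}

```text
clock: 19.05
position: [0.5769, -0.0276, 0.1968]
ee_rot: [3.128, 0.288, 0.0]
force: [-0.6, -0.6, 2.9]
width: 0.232
gripper_force: 32.0
```

```bash
python3 - <<'E'
from h import *
f=[]
for i in range(10):
    s=get_image("top");f.append(readout.observe()["force"])
print(np.mean(f,0),np.std(f,0),togo((.577,-.0273,.20)))
E
```

```text
[-0.15250469 -0.26799758  3.17778242] [0.57929193 0.21598169 0.35075746] (array([ 0.0002, -0.0003, -0.0032]), 'yaw', np.float64(0.18366378512036527))
```

```bash
python3 -c "
from cell import arm, readout, get_image, sign_off
print(sign_off())"
```

```text
the job is handed in; nothing more can be done
None
```

I set the oil pot upright on the mat, inside its edge, and handed the job in at about 19.5 s with the pen held upright on the spot; its tip is pushed in about 5 mm, estimated from the wrist force of about 4 N.

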